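# Brush out the brake reservoir, cap it and stroke the brake pedal

### The job

This motorcycle rear brake is being put back in order in the vise: take the long round brush from its tin, scrub the open fluid reservoir with three full strokes (down to its floor and most of the way back up), stand the brush back in its tin and sit the cap squarely on the reservoir. Only then, with the cap on, press the brake pedal by its tread right down to its stop and hold it there for a second, let it come all the way up, do the same a second time and leave it up. Keep both tins upright in their places and do not knock or shift the other things on the bench.

Things in the scene. Friction and masses are not known exactly. Their poses are not given: they have to be found in the camera images.
- fixture: grey vise fixed to the bench, holding a motorcycle rear brake. Origin: on the bench under the jaws; z up, +y towards the tread, +x the outer side (pedal, footpeg, reservoir), robot on the -x side. Vise 150 x 100 mm, 55 high, screw out to x -118. Upright plate at x -4..4 mm, y -158..42: 136 mm high, 108 behind y -48. Footpeg along x at y 0, z 105, to x 131: also the pedal's axis
- pot_floor (a point): centre of the inner floor of the open fluid reservoir: an upright round cream plastic pot, outside diameter 48 mm, bore 40 mm, 58 mm deep inside, wall 4 mm, 96 mm above the bench. In the fixture frame at x 34, y -115, z 96 mm; axes as the fixture
- pot_rim (a point): centre of the reservoir's mouth, 154 mm above the bench, straight above the floor point
- pedal (a joint): brake pedal angle in rad: 0 at rest (up), grows as the tread goes down, 0.26 at its stop bolt. A return spring lifts it: about 4.5 N at the tread to start it moving, about 12 N at the stop
- tread (a point): centre of the top of the pedal's ribbed tread, a flat aluminium plate 44 mm (fixture x) by 30 mm (fixture y), 124 mm above the bench at rest, at fixture x 38, y 142 mm; it goes down 36 mm, nearly straight, to the stop. Free space below it
- brush: long round brush, 200 mm, standing bristles down in its tin. Origin: centre of the flat bristle end; its z runs up along the brush. Soft bristles 34 mm across (their stiff core 24 mm) from 0 to 55 mm, steel wire 6 mm thick to 103 mm, round wooden handle 18 mm thick from 103 to 200 mm. 60 g
- brush_tin: the brush's tin: plain round steel tin, loose, outside diameter 58 mm, wall 3 mm, 75 mm high, inner floor 5 mm above the bench. Origin: centre of its underside
- cap: reservoir cap, black: a round knurled head 54 mm across and 16 mm high over a rubber plug 32 mm across and 8 mm long, lying plug down. Origin: centre of the plug's underside. Seated, the head rests on the reservoir's rim with the plug inside, so the origin is 8 mm below the rim. 50 g
- tool_tin: bystander, loose: the same kind of tin (58 mm across) with a screwdriver, a flat paint brush and a tyre lever in it, 180 mm high over all, nothing leaning out past its rim. Origin: centre of its underside
- grease_jar: bystander, loose: plain jar with white lid, 64 mm across, 62 mm high. Origin: centre of its underside
- tall_can: bystander, loose: standing spray can, 65 mm across, 235 mm high, near the reservoir. Origin: centre of its underside
- short_can: bystander, loose: standing spray can, 65 mm across, 190 mm high, near the tread. Origin: centre of its underside
- spanner: bystander, loose: flat steel spanner 175 mm long, lying on the bench on the outer side of the vise, along its own x axis. Origin: its middle
- socket: bystander, loose: steel socket 28 mm across, 38 mm high, standing on the bench on the outer side of the vise. Origin: centre of its underside

How it is judged:
On the way, in this order (a step that is already met when the one before it is completed fails the run):
1. the brush reaches the reservoir's floor (z of brush in the frame of pot_floor between -0.006 and 0.012 m and horizontal distance between brush and pot_floor below 0.016 m), for 0.05 s.
2. first stroke up: bristle end at least 30 mm above the floor (z of brush in the frame of pot_floor between 0.03 and 0.1 m and horizontal distance between brush and pot_floor below 0.022 m), for 0.05 s.
3. second stroke down to the floor (all of step 1), for 0.05 s.
4. second stroke up (all of step 2), for 0.05 s.
5. third stroke down to the floor (all of step 3), for 0.05 s.
6. the cap sits squarely on the reservoir (z of cap in the frame of pot_rim between -0.014 and -0.0045 m and horizontal distance between cap and pot_rim below 0.007 m and angle between cap's own z axis and vertical below 0.12 rad), for 0.2 s.
7. the pedal is pressed to its stop and held (0.7 s counts) (value of joint pedal above 0.235 rad), for 0.7 s.
8. the pedal is let all the way up (value of joint pedal below 0.04 rad), for 0.1 s.
9. the pedal is pressed to its stop and held a second time (value of joint pedal above 0.235 rad), for 0.7 s.
At the end, for the whole second after the job is handed in: Brush in its own tin, bristle end on the tin's floor (leaning is fine); tin upright, within 60 mm of its start; cap seated on the reservoir (plug in 4.5 mm or more, centred within 7 mm, level); pedal up (under 0.04 rad); bystanders within 30 mm of their start; brush and cap at rest (all of step 6 and value of joint pedal below 0.04 rad and horizontal distance between brush and brush_tin below 0.024 m and z of brush in the frame of brush_tin between 0 and 0.02 m and angle between brush_tin's own z axis and vertical below 0.1 rad and height (world z) of brush_tin below 0.01 m and distance of brush_tin from where it was at the start of the episode below 0.06 m and linear speed of each of brush, cap below 0.02 m/s and distance of each of tool_tin, grease_jar, tall_can, short_can, spanner, socket from where it was at the start of the episode below 0.03 m); the robot touches nothing.
It fails at once if the pedal is worked (over 0.06 rad) while the cap is not on the reservoir (value of joint pedal above 0.06 rad and not (z of cap in the frame of pot_rim between -0.014 and -0.0045 m and horizontal distance between cap and pot_rim below 0.007 m and angle between cap's own z axis and vertical below 0.12 rad)).
It fails at once if a bystander is shifted more than 30 mm or knocked over (distance of any of tool_tin, grease_jar, tall_can, short_can, spanner, socket from where it was at the start of the episode above 0.03 m or angle between any of tool_tin, grease_jar, tall_can, short_can, socket's own z axis and vertical above 0.5 rad).
It fails at once if the brush tin is tipped over (angle between brush_tin's own z axis and vertical above 0.6 rad).
It also fails if it takes over 72 s, if anything falls off the work surface, if the arm or the gripper's body presses on something with over 40 N, if the wrist force passes 120 N, or if a joint passes its speed limit or range.

### The arm

A 6-joint arm with a two-finger parallel gripper is mounted at the origin on the work surface. World frame = base frame: x ahead of the robot, y to its left, z up, the work surface at z = 0. Lengths are in m, angles in rad, forces in N, time in s.
With the tool pointing down it reaches from about 0.35 to 0.775 m from the base axis. Payload 7.3 kg.
Tool frame: the origin (TCP) lies at the very end of the fingers, on their centre line; the grasp point (between the pads) lies 19 mm behind it; z points along the fingers, y is the line along which they close (so a half turn about z gives the same grasp; the last joint's range is limited). The gripper opens to 92 mm and grips with 3 to 60 N. Pads are 19 mm wide; open, the fingers measure 130 mm over their backs; the gripper's body (75 mm by 190 mm) begins 47 mm behind the grasp point.
Start: joints at [-1.355, 0.342, 1.524, -0, 1.275, -0.146], TCP at [0.186, -0.491, 0.191] pointing down, gripper open.
Joint ranges: [-2.53, 2.53], [-0.77, 2.02], [0.04, 2.7], [-1, 4.14], [0.28, 2.66], [-3.11, 3.11]. Speed limits (rad/s): [2.57, 2.57, 3.14, 3.14, 3.14, 3.14].

### API

Orientations are given as [roll, pitch, yaw] about the fixed x, y, z axes, in that order (R = Rz(yaw) Ry(pitch) Rx(roll)).
In Python, from cell import robot gives the robot as it stands.
- The arm moves only by the tool apply_moves, never from a script. Its argument "motion" is text: rows parted by semicolons, each of 7 numbers parted by spaces: the opening in per cent of the stroke, from 0 (shut) to 100 (fully open), then the shift along the tool's x, y, z in cm, then the turn, a rotation vector about the tool's x, y, z in rad. A call has 1 to 20 rows; each row shifts and turns the commanded pose from where the row before left it, along the tool's axes as they then stand; what a row does not reach is not made up. A row lasts 1/8 s, in which the tool goes at most 62.5 mm and 10.7 degrees, less where a joint would pass 70% of its speed; a pose out of reach is approached as far as the arm can. A call with a gripper value outside its range is refused whole. The fingers move at their own pace and stop on an object; "force" is the grip in N (left out, the last holds). Time passes only in rows, so rows that do not move let the fingers close. It gives the time, the measured TCP pose, the force, the opening and the grip force at its end, in the units of the state.
- robot.observe(): the state, without advancing time (a new reading comes with each control period).
- robot.read_camera(name): name is "side" or "top" or "wrist"; returns a dict with "img" (420x560x3 uint8, red, green, blue), "fovy" (degrees; the focal length in pixels is half the picture's height over the tangent of half this angle, whatever the lens; pixels are square), "cx", "cy" (the principal point, pixels), "R" (3x3) and "t" (3): a world point X has camera coordinates R X + t; the wrist camera has in their place "hand_eye" (4x4, takes a point from camera to tool coordinates, whose origin is the TCP and whose axes are the flange's). Camera axes: x right, y down, z forward; pixel columns grow to the right and rows downward; lengths in m; the calibration is good to about 2 mm. A picture is of the moment at which its call begins: read the wrist's pose just before it. There is no depth.
- robot.hand_in(): hands the job in; it is judged then, once.
Trained networks look in a picture, given as the dict that the camera call returned (one of the last four; its "shot" number tells which), for a name from the list of things; names that differ only in an ending like _2 or _b are one class to them, and where a whole thing is asked for, a point or a joint stands for the part that bears it (a point fixed in the world has none). Each returns a list of dicts, best first, with "score" (0 to 1); they miss things now and then, are a little off and sometimes report something else, mostly with a low value. They report only what shows in the picture. A call takes as long as a camera call.
- robot.search_frame(target, picture): "centre" ([x, y, z] in m, in world coordinates, good to about 4 mm: the middle of the surface that is visible of it).
- robot.trace(target, picture): "pixels" (420x560 bool, what is visible of it).
The state is a dict: "time": time; "qpos": joint angles; "qvel": joint speeds; "joint_efforts": joint torques, N m; "tool_pos": TCP position; "tool_rot": TCP orientation; "contact_force": force on the tool from outside, world axes, zero at the start; "torque": the same for the moment, N m; "opening": finger opening in m; "grip_force": force on a finger pad.
Only numpy, scipy, OpenCV 4.12 (cv2) and the standard library are available. Lean on these libraries where they do the work, as an engineer would, in place of code of your own. Each camera call takes 0.05 s, during which the arm holds its last target. There are 200 camera calls.

## Working session

There is one attempt and no reset: what is moved stays moved. The work goes in short steps, Python scripts to look and compute and a tool call to move; the robot and the scene stay as the last step left them, time stands still between calls to the robot, and variables do not carry over. Pictures are saved under pics/ and viewed, at most 10 in all, crops included, and the job is handed in when it is done.

Besides the shell and the picture viewer there is one more tool, called after "Call:" as name(argument=value, ...) on one line, values as JSON. apply_moves: Moves the arm, as the interface text tells. Its arguments: {"type":"object","properties":{"motion":{"type":"string"},"force":{"type":"number"}},"required":["motion"]}

```bash
mkdir -p pics; ls; cat > h.py <<'E'
from cell import robot
import numpy as np, cv2
from scipy.spatial.transform import Rotation as Ro
E
python3 - <<'E'
from h import *
np.set_printoptions(precision=4,suppress=True)
s=robot.observe(); print(s)
ims=[]
for n in ["side","top"]:
    p=robot.read_camera(n); cv2.imwrite(f"pics/{n}0.png",p["img"][:,:,::-1])
    print(n,p["fovy"],p["cx"],p["cy"],(-np.array(p["R"]).T@p["t"]),np.array(p["R"]).round(3).tolist())
    for t in ["fixture","tread","pot_rim","brush","brush_tin","cap","tool_tin","grease_jar","tall_can","short_can","spanner","socket","pedal"]:
        try:
            r=robot.search_frame(t,p); print(t,[(np.round(d["centre"],3).tolist(),round(d["score"],2)) for d in r[:2]])
        except Exception as e: print(t,e)
E
```

```text
pics
{'time': 0.0, 'qpos': array([-1.355 ,  0.3427,  1.525 ,  0.    ,  1.2754, -0.146 ]), 'qvel': array([ 0.0004,  0.0007,  0.0008, -0.0002, -0.001 , -0.0009]), 'joint_efforts': array([ -0.0005, -43.1247, -24.4224,   0.0718,   0.0559,  -0.0001]), 'tool_pos': array([ 0.1857, -0.4906,  0.1899]), 'tool_rot': array([-3.1401, -0.0002,  0.3618]), 'contact_force': array([-0.515 , -0.0928,  0.2045]), 'torque': array([-0.0123, -0.0431, -0.0009]), 'grip_force': 0.0, 'opening': 0.09178614776965739}
side 47.05160128018706 275.8991518820825 211.4271186091516 [ 0.4417 -0.8982  0.6964] [[0.992, -0.124, 0.013], [-0.057, -0.544, -0.837], [0.111, 0.83, -0.547]]
fixture [([0.554, -0.068, 0.082], 0.83)]
tread [([0.58, 0.048, 0.111], 0.94)]
pot_rim [([0.56, -0.068, 0.084], 0.68)]
brush [([0.404, -0.215, 0.144], 0.73)]
brush_tin [([0.406, -0.227, 0.052], 0.72)]
cap [([0.438, 0.334, 0.021], 0.54), ([0.559, -0.073, 0.082], 0.46)]
tool_tin [([0.402, 0.188, 0.074], 0.62)]
grease_jar [([0.43, -0.346, 0.049], 0.73)]
tall_can [([0.587, -0.304, 0.133], 0.86)]
short_can [([0.585, 0.169, 0.119], 0.84)]
spanner [([0
[... 228 characters left out ...]
1.0, 0.011], [-0.995, 0.022, -0.1], [0.099, -0.013, -0.995]]
fixture []
tread [([0.702, 0.023, 0.004], 0.66), ([0.703, -0.157, 0.036], 0.62)]
pot_rim [([0.573, -0.056, 0.081], 0.72)]
brush [([0.406, -0.203, 0.065], 0.8), ([0.586, 0.074, 0.116], 0.38)]
brush_tin [([0.407, -0.21, 0.04], 0.84), ([0.582, 0.075, 0.116], 0.6)]
cap [([0.432, 0.35, 0.026], 0.69)]
tool_tin [([0.4, 0.189, 0.075], 0.67)]
grease_jar [([0.589, -0.266, 0.197], 0.72), ([0.438, -0.316, 0.063], 0.62)]
tall_can [([0.589, -0.263, 0.194], 0.55)]
short_can [([0.586, 0.18, 0.15], 0.82)]
spanner [([0.702, 0.024, 0.006], 0.71), ([0.585, 0.078, 0.115], 0.2)]
socket [([0.585, 0.18, 0.152], 0.22)]
pedal [([0.585, 0.076, 0.118], 0.56)]
```

View pics/side0.png

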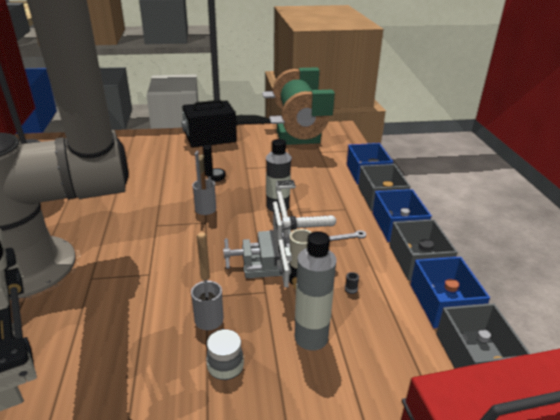

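View pics/top0.png

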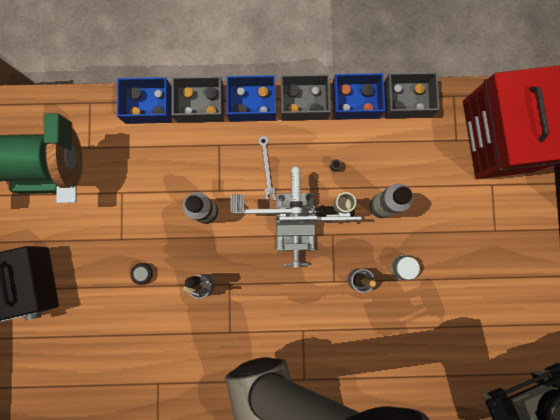

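The side view shows the brush tin at (207,300), the cap at (217,175) and the tall can at (315,300). The top view shows the pot mouth at (345,204), tread at (236,203), cap at (141,273) and brush tin at (363,280) with the brush leaning to its right.

```bash
cat >> h.py <<'E'
np.set_printoptions(precision=4,suppress=True)
def cam(p,s=None):
    f=210/np.tan(np.radians(p["fovy"])/2); K=np.array([[f,0,p["cx"]],[0,f,p["cy"]],[0,0,1]])
    if "hand_eye" in p:
        T=np.eye(4);T[:3,:3]=Ro.from_euler("xyz",s["tool_rot"]).as_matrix();T[:3,3]=s["tool_pos"]
        C=T@np.array(p["hand_eye"]); return K,C[:3,:3],C[:3,3]
    R=np.array(p["R"]);return K,R.T,-R.T@np.array(p["t"])
def onplane(p,uv,z,s=None):
    K,R,c=cam(p,s); d=R@np.linalg.solve(K,[uv[0],uv[1],1]); return c+d*(z-c[2])/d[2]
def ray(p,uv,s=None):
    K,R,c=cam(p,s); d=R@np.linalg.solve(K,[uv[0],uv[1],1]); return c,d/np.linalg.norm(d)
E
python3 - <<'E'
from h import *
p=robot.read_camera("top")
for n,uv,z in [("pot",(345,204),.154),("tread",(236,203),.124),("cap",(141,273),.024),("tin",(363,280),.075)]:
    print(n,onplane(p,uv,z))
for t in ["brush","brush_tin","cap","tool_tin"]:
  for r in robot.trace(t,p)[:1]:
    v,u=np.where(r["pixels"]); print(t,u.min(),u.max(),v.min(),v.max(),u.mean(),v.mean())
a=p["img"][150:310,100:430][:,:,::-1]
cv2.imwrite("pics/c1.png",cv2.resize(p["img"][160:320,320:430][:,:,::-1],None,fx=4,fy=4,interpolation=cv2.INTER_CUBIC)[:600])
q=robot.read_camera("side")
for t in ["brush","brush_tin","cap"]:
  for r in robot.trace(t,q)[:1]:
    v,u=np.where(r["pixels"]); print(t,u.min(),u.max(),v.min(),v.max(),u.mean(),v.mean()); 
    if t=="brush":
      print("top row u",u[v==v.min()].mean(), "side ray"); 
b=cv2.resize(q["img"][210:350,180:280][:,:,::-1],None,fx=4,fy=4,interpolation=cv2.INTER_CUBIC)
im=cv2.imread("pics/c1.png"); h=max(im.shape[0],b.shape[0])
im=np.vstack([im,np.zeros((h-im.shape[0],im.shape[1],3),np.uint8)]);b=np.vstack([b,np.zeros((h-b.shape[0],b.shape[1],3),np.uint8)])
cv2.imwrite("pics/c2.png",cv2.resize(np.hstack([im,b]),None,fx=.93,fy=.93))
E
```

```text
pot [ 0.5884 -0.1613  0.154 ]
tread [0.5997 0.0954 0.124 ]
cap [0.4364 0.3491 0.024 ]
tin [ 0.4079 -0.21    0.075 ]
brush 353 376 273 286 362.82572614107886 280.402489626556
brush_tin 348 374 269 292 359.7153284671533 279.36131386861314
cap 131 152 263 284 141.26410256410256 273.53333333333336
tool_tin 183 214 274 298 199.39168110918544 285.33275563258235
brush 196 214 234 300 203.1663807890223 265.5197255574614
top row u 200.5 side ray
brush_tin 264 290 139 210 276.7046476761619 172.3193403298351
cap 223 335 180 285 277.44910607866507 241.87056019070323
```

View pics/c2.png

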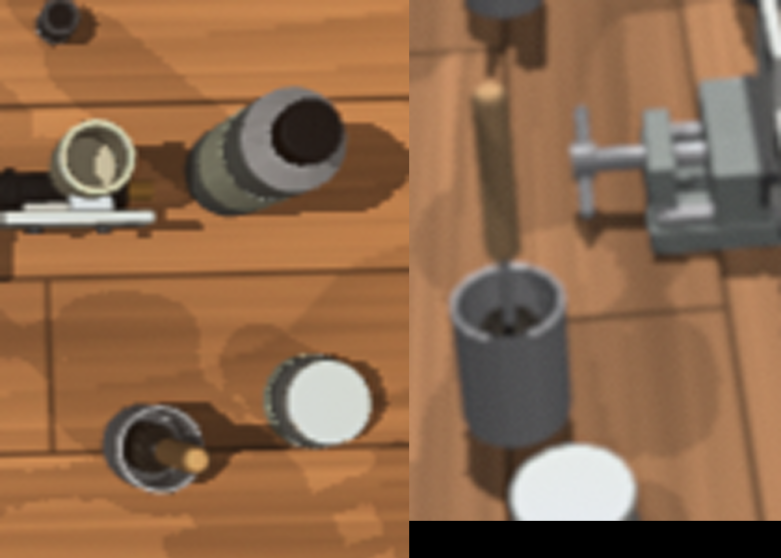

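Crops show the pot mouth at (345.5,202.7), tin rim at (361.7,280.4), handle end at (372.7,283.7) in top and (201.5,234.5) in side; the brush leans to the top image's right.

```bash
python3 - <<'E'
from h import *
p=robot.read_camera("top");q=robot.read_camera("side")
pot=onplane(p,(345.5,202.7),.154);tin=onplane(p,(361.7,280.4),.075);tread=onplane(p,(236.5,203),.124)
print(pot,tin,tread)
c1,d1=ray(p,(372.7,283.7));c2,d2=ray(q,(201.5,234.5))
A=np.array([d1,-d2]).T;l=np.linalg.lstsq(A,c2-c1,rcond=None)[0];P=c1+l[0]*d1;Q=c2+l[1]*d2
top=(P+Q)/2;print("handle top",P,Q,top)
c3,d3=ray(q,(206.3,279.4))
base=np.array([tin[0],tin[1],.005])
v=(top-base);print(v/np.linalg.norm(v),np.linalg.norm(v))
# fixture yaw
w=(tread-pot)[:2];print("yaw",np.arctan2(w[1],w[0])-np.arctan2(257,4),np.linalg.norm(w))
# seen from side: tin rim
print(onplane(q,(180+(509-409)/3.72,210+303/3.72),.075))
E
```

```text
[ 0.5914 -0.1626  0.154 ] [ 0.407  -0.2067  0.075 ] [0.5997 0.0942 0.124 ]
handle top [ 0.4057 -0.2092  0.203 ] [ 0.4046 -0.2092  0.2031] [ 0.4052 -0.2092  0.203 ]
[-0.0095 -0.0125  0.9999] 0.19805239966106877
yaw -0.01661267898497032 0.256862609260995
[ 0.4056 -0.2142  0.075 ]
```

Call:
apply_moves(motion="100 0 0 -3 0 0 0.18; 100 0 0 -3 0 0 0.18; 100 3.13 -4.03 0 0 0 0; 100 3.13 -4.03 0 0 0 0; 100 3.13 -4.03 0 0 0 0; 100 3.13 -4.03 0 0 0 0; 100 3.13 -4.03 0 0 0 0; 100 3.13 -4.03 0 0 0 0; 100 3.13 -4.03 0 0 0 0; 100 0 0 0 0 0 0", force=25)

```text
time: 3.2
tool_pos: [0.4058, -0.2061, 0.2506]
tool_rot: [-3.141, -0.001, 0.007]
contact_force: [-0.1, -0.7, -0.2]
opening: 0.0918
grip_force: 0.0
```

```bash
python3 - <<'E'
from h import *
s=robot.observe();print(s["time"],s["tool_pos"],s["tool_rot"],s["qpos"])
p=robot.read_camera("wrist");print(p["fovy"],p["hand_eye"])
cv2.imwrite("pics/w1.png",p["img"][:,:,::-1])
q=robot.search_frame("brush",p);print(q[:1])
E
```

```text
3.2 [ 0.4058 -0.2061  0.2506] [-3.1413 -0.0006  0.007 ] [-0.6389  0.1677  1.5924  0.0006  1.3812  0.9248]
59.59356715221558 [[ 0.0008 -0.9562 -0.2928  0.0791]
 [ 1.      0.001  -0.0006  0.0001]
 [ 0.0009 -0.2928  0.9562 -0.1939]
 [ 0.      0.      0.      1.    ]]
[{'centre': [0.4111, -0.2086, 0.1397], 'score': 0.72}]
```

View pics/w1.png

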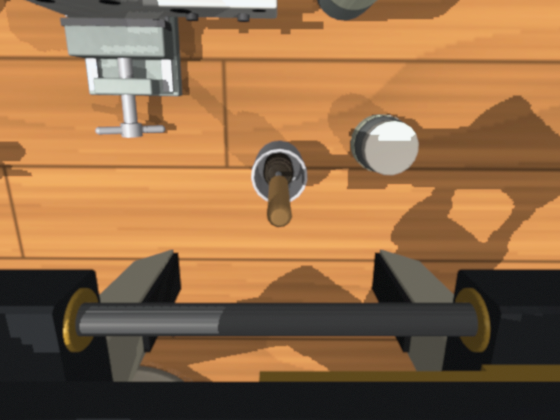

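Wrist view: handle end at (279,214), tin rim centred at (279,175), both centred between the fingers.

```bash
python3 - <<'E'
from h import *
s=robot.observe();p=robot.read_camera("wrist")
for uv,z in [((279,216),.205),((279,175),.075),((347,0),.154)]: print(onplane(p,uv,z,s))
E
```

```text
[ 0.4044 -0.2104  0.205 ]
[ 0.4057 -0.2114  0.075 ]
[ 0.5482 -0.2579  0.154 ]
```

Call:
apply_moves(motion="100 -0.1 0.37 2.3 0 0 0; 100 0 0 4 0 0 0; 100 0 0 4 0 0 0; 100 0 0 0 0 0 0; 0 0 0 0 0 0 0; 0 0 0 0 0 0 0; 0 0 0 0 0 0 0; 0 0 0 0 0 0 0; 0 0 0 0 0 0 0; 0 0 0 0 0 0 0", force=25)

```text
time: 4.6
tool_pos: [0.4035, -0.2122, 0.1475]
tool_rot: [3.142, 0.0, 0.002]
contact_force: [0.4, -0.1, -0.0]
opening: 0.0362
grip_force: 0.0
```

Call:
apply_moves(motion="0 0 0 0 0 0 0; 0 0 0 0 0 0 0; 0 0 0 0 0 0 0; 0 0 0 -2 0 0 0; 0 0 0 -4 0 0 0; 0 0 0 -5 0 0 0; 0 0 0 -5 0 0 0; 0 0 0 -2 0 0 0; 0 0 0 0 0 0 0; 0 0 0 0 0 0 0")

```text
time: 5.85
tool_pos: [0.403, -0.2119, 0.3261]
tool_rot: [-3.14, 0.002, 0.002]
contact_force: [-1.1, -0.2, -1.3]
opening: 0.0171
grip_force: 25.0
```

```bash
python3 - <<'E'
from h import *
s=robot.observe();print(s["time"],s["tool_pos"],s["tool_rot"],s["opening"],s["grip_force"])
q=robot.read_camera("side");p=robot.read_camera("wrist")
a=q["img"][90:350,100:380];b=p["img"]
cv2.imwrite("pics/c3.png",np.hstack([cv2.resize(a,(420,390)),cv2.resize(b,(370,390))])[:,:,::-1])
print([r["centre"] for r in robot.search_frame("brush",q)[:1]])
E
```

```text
5.85 [ 0.403  -0.2119  0.3261] [-3.1402  0.0019  0.0018] 0.017065520219484626 24.963560992036946
[[0.4031, -0.2157, 0.2345]]
```

View pics/c3.png

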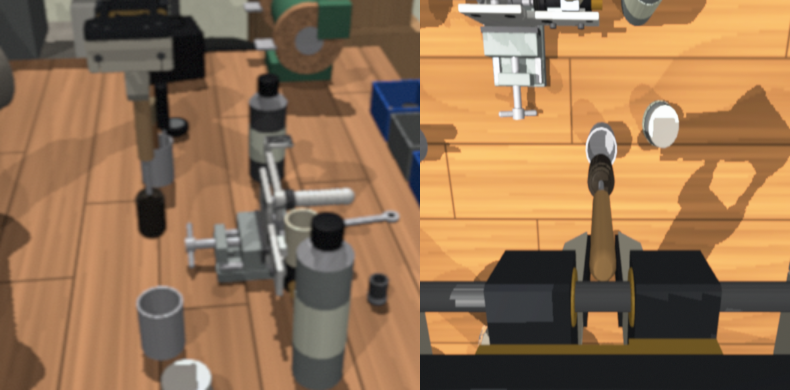

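The brush is held upright, lifted clear of the tin, which stands in place. I move closer to the pot and measure the pot mouth and bristles from the wrist.

Call:
apply_moves(motion="0 3.8 -2.5 0 0 0 0; 0 3.8 -2.5 0 0 0 0; 0 0 0 0 0 0 0; 0 0 0 0 0 0 0")

```text
time: 6.5
tool_pos: [0.4789, -0.1621, 0.3268]
tool_rot: [-3.141, 0.002, 0.002]
contact_force: [-0.2, -0.2, -1.0]
opening: 0.0172
grip_force: 25.0
```

```bash
python3 - <<'E'
from h import *
s=robot.observe();print(s["time"],s["tool_pos"],s["tool_rot"])
p=robot.read_camera("wrist");b=p["img"]
cv2.imwrite("pics/c4.png",cv2.resize(b[0:260,150:450],None,fx=2.3,fy=2.3,interpolation=cv2.INTER_CUBIC)[:,:,::-1])
K,R,c=cam(p,s)
for st in [0,55,103,140]:
    X=s["tool_pos"]+np.array([0,0,-.1425+st/1000]); x=K@(R.T@(X-c)); print(st,x[:2]/x[2])
for st in [(.5914,-.1626,.154),(.59,-.165,.154)]:
    x=K@(R.T@(np.array(st)-c)); print(x[:2]/x[2])
E
```

```text
6.5 [ 0.4789 -0.1621  0.3268] [-3.1413  0.0017  0.0022]
0 [276.3433 183.3775]
55 [276.3    199.2951]
103 [276.2472 218.739 ]
140 [276.1908 239.499 ]
[277.2771  57.6916]
[279.8528  59.3204]
```

View pics/c4.png

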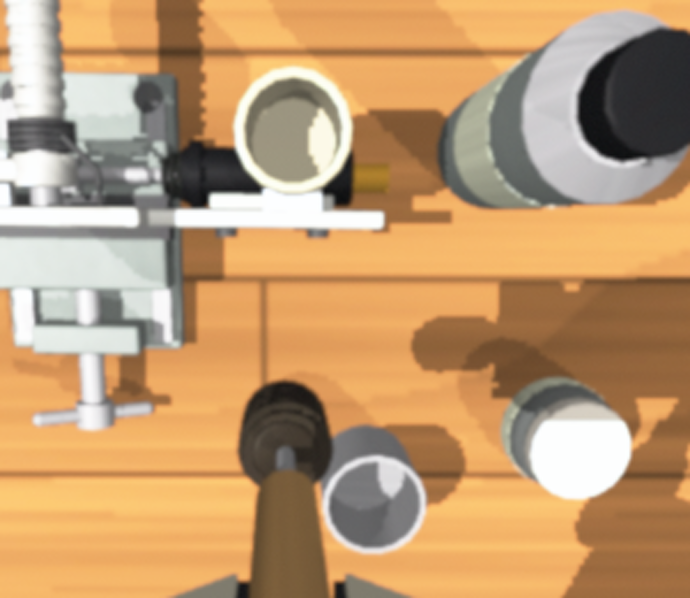

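Pot mouth centre lies at (277.4,56) in the full wrist picture and the bristles hang at u≈274, straight below the tool. I position over the pot.

Call:
apply_moves(motion="0 4 0.1 0 0 0 0; 0 4 0.1 0 0 0 0; 0 3.3 0.04 0 0 0 0; 0 0 0 0 0 0 0; 0 0 0 0 0 0 0; 0 0 0 2.5 0 0 0; 0 0 0 3 0 0 0; 0 0 0 3 0 0 0; 0 0 0 0 0 0 0; 0 0 0 0 0 0 0", force=40)

```text
time: 7.8
tool_pos: [0.5924, -0.1648, 0.2446]
tool_rot: [3.14, -0.002, 0.001]
contact_force: [-0.6, -0.5, -0.8]
opening: 0.0165
grip_force: 40.0
```

Call:
apply_moves(motion="0 0 0 0.5 0 0 0; 0 0 0 0 0 0 0; 0 0 0 0.2 0 0 0; 0 0 0 0 0 0 0")

```text
time: 8.3
tool_pos: [0.5936, -0.1646, 0.2383]
tool_rot: [3.14, -0.005, 0.002]
contact_force: [-1.0, -0.1, 11.1]
opening: 0.0168
grip_force: 40.0
```

Call:
apply_moves(motion="0 0 0 -2.3 0 0 0; 0 0 0 -2.3 0 0 0; 0 0 0 0 0 0 0; 0 0 0 0 0 0 0; 0 0 0 2.2 0 0 0; 0 0 0 2.2 0 0 0; 0 0 0 0 0 0 0; 0 0 0 0 0 0 0; 0 0 0 -2.2 0 0 0; 0 0 0 -2.2 0 0 0; 0 0 0 0 0 0 0; 0 0 0 0 0 0 0; 0 0 0 2.2 0 0 0; 0 0 0 2.2 0 0 0; 0 0 0 0 0 0 0; 0 0 0 0 0 0 0")

```text
time: 10.3
tool_pos: [0.592, -0.1641, 0.2367]
tool_rot: [-3.141, 0.002, 0.002]
contact_force: [-0.0, 0.4, -0.8]
opening: 0.0168
grip_force: 40.0
```

Call:
apply_moves(motion="0 0 0 0.2 0 0 0; 0 0 0 0.2 0 0 0; 0 0 0 0 0 0 0")

```text
time: 10.68
tool_pos: [0.5926, -0.1643, 0.234]
tool_rot: [3.141, -0.001, 0.002]
contact_force: [-0.8, 0.2, 2.1]
opening: 0.0169
grip_force: 40.0
```

Call:
apply_moves(motion="0 0 0 -2.3 0 0 0; 0 0 0 -2.3 0 0 0; 0 0 0 0 0 0 0; 0 0 0 0 0 0 0; 0 0 0 2.3 0 0 0; 0 0 0 2.2 0 0 0; 0 0 0 0 0 0 0; 0 0 0 0 0 0 0; 0 0 0 -3 0 0 0; 0 0 0 -3.5 0 0 0; 0 0 0 -3.5 0 0 0; 0 -4 0 0 0 0 0; 0 -4 0 0 0 0 0; 0 -4 1.5 0 0 0 0; 0 0 1 0 0 0 0; 0 0 0 0 0 0 0")

```text
time: 12.68
tool_pos: [0.4729, -0.1902, 0.3344]
tool_rot: [3.142, -0.0, 0.001]
contact_force: [0.1, 0.7, 0.5]
opening: 0.0169
grip_force: 40.0
```

```bash
python3 - <<'E'
from h import *
s=robot.observe();print(s["time"],s["tool_pos"],s["tool_rot"])
p=robot.read_camera("wrist");b=p["img"]
K,R,c=cam(p,s)
for st in [0,55]:
    X=s["tool_pos"]+np.array([0,0,-.138+st/1000]); x=K@(R.T@(X-c)); print(st,x[:2]/x[2])
for t in ["brush","brush_tin"]:
    r=robot.trace(t,p)
    if r:
        v,u=np.where(r[0]["pixels"]);print(t,r[0]["score"],u.min(),u.max(),v.min(),v.max(),u[v<v.min()+25].mean())
s0=dict(tool_pos=np.array([.4789,-.1621,.3268]),tool_rot=np.array([-3.1413,.0017,.0022]))
print(onplane(p,(312.6,219),.075,s0),onplane(p,(277.4,56.1),.154,s0))
cv2.imwrite("pics/c5.png",b[:,:,::-1])
E
```

```text
12.675 [ 0.4729 -0.1902  0.3344] [ 3.1415 -0.0004  0.0005]
0 [276.2842 184.8076]
55 [276.2559 201.0733]
brush 0.73 255 297 167 301 275.35929648241205
brush_tin 0.86 289 311 181 232 301.96923076923076
[ 0.4064 -0.2088  0.075 ] [ 0.5928 -0.1627  0.154 ]
```

View pics/c5.png

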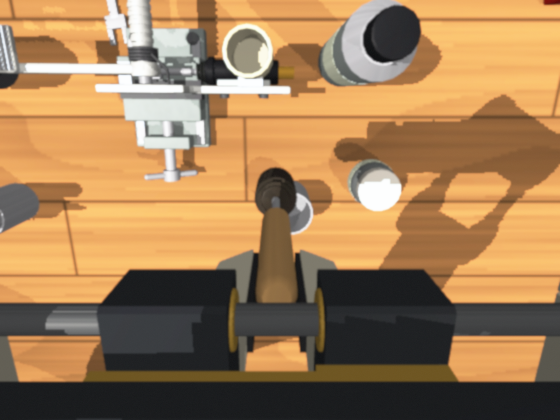

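The brush hangs over the bench with bristles at (275,190) and the tin rim behind it at about (292,210). Moving over the tin and lowering.

Call:
apply_moves(motion="0 -3.4 1.1 0 0 0 0; 0 -3.3 1 0 0 0 0; 0 0 0 0 0 0 0; 0 0 0 4.5 0 0 0; 0 0 0 4.5 0 0 0; 0 0 0 4 0 0 0; 0 0 0 4 0 0 0; 0 0 0 1.5 0 0 0; 0 0 0 0 0 0 0; 0 0 0 0 0 0 0")

```text
time: 14.08
tool_pos: [0.4065, -0.2108, 0.1501]
tool_rot: [3.141, -0.001, 0.002]
contact_force: [-1.0, 0.2, -1.3]
opening: 0.0171
grip_force: 40.0
```

Call:
apply_moves(motion="0 0 0 0.5 0 0 0; 0 0 0 0 0 0 0; 55 0 0 0 0 0 0; 55 0 0 0 0 0 0; 55 0 0 0 0 0 0; 55 0 0 0 0 0 0; 55 0 0 0 0 0 0; 55 0 0 -4 0 0 0; 60 0 0 -5 0 0 0; 100 0 0 -5 0 0 0; 100 0 0 0 0 0 0")

```text
time: 15.45
tool_pos: [0.407, -0.2117, 0.2882]
tool_rot: [3.137, -0.007, 0.002]
contact_force: [1.0, -0.2, -0.2]
opening: 0.0706
grip_force: 0.0
```

Call:
apply_moves(motion="100 0.25 -4.5 0 0 0 0; 100 0.25 -5 0 0 0 0; 100 0.25 -5 0 0 0 0; 100 0.25 -5 0 0 0 0; 100 0.25 -5 0 0 0 0; 100 0.25 -5 0 0 0 0; 100 0 -5 0 0 0 0; 100 0 -5 0 0 0 0; 100 0 -5 0 0 0 -0.1745; 100 0 0 0 0 0 -0.1745; 100 0 0 0 0 0 -0.1745; 100 0 0 0 0 0 -0.1745; 100 0 0 0 0 0 -0.1745; 100 0 0 0 0 0 -0.1745; 100 0 0 0 0 0 -0.1745; 100 0 0 0 0 0 -0.1745; 100 0 0 3 0 0 -0.1745; 100 0 0 0 0 0 0")

```text
time: 17.7
tool_pos: [0.4179, 0.2338, 0.2518]
tool_rot: [-3.136, 0.002, 1.571]
contact_force: [-0.8, -0.2, 0.0]
opening: 0.0917
grip_force: 0.0
```

```bash
python3 - <<'E'
from h import *
s=robot.observe();print(s["time"],s["tool_pos"],s["tool_rot"],s["qpos"])
p=robot.read_camera("wrist");b=p["img"]
K,R,c=cam(p,s)
x=K@(R.T@(np.array([.436,.349,.024])-c));print("pred",x/x[2])
for r in robot.trace("cap",p)[:1]:
    v,u=np.where(r["pixels"]);print("cap",r["score"],u.min(),u.max(),v.min(),v.max())
    m=((u.min()+u.max())/2,(v.min()+v.max())/2);print(onplane(p,m,.024,s),onplane(p,m,.016,s))
q=robot.read_camera("side")
a=q["img"][90:380,60:400]
cv2.imwrite("pics/c6.png",np.hstack([cv2.resize(a,(400,341)),cv2.resize(b,(400,341))])[:,:,::-1])
E
```

```text
17.7 [0.4179 0.2338 0.2518] [-3.1356  0.0023  1.5707] [ 0.3498  0.2172  1.5266 -0.0001  1.4042  0.35  ]
pred [294.3294  60.067    1.    ]
cap 0.9 268 317 27 82
[0.434  0.3545 0.024 ] [0.4343 0.3553 0.016 ]
```

View pics/c6.png

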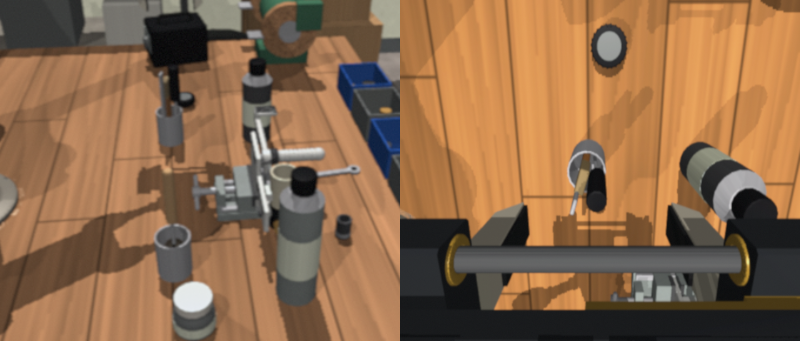

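Side view shows the brush standing in its tin; the wrist view shows the cap ahead at (608,47) of the composite. Moving above it.

Call:
apply_moves(motion="100 4 0.6 0 0 0 0; 100 4 0.6 0 0 0 0; 100 0.8 0.5 3 0 0 0; 100 0 0 5 0 0 0; 100 0 0 2 0 0 0; 100 0 0 0 0 0 0; 100 0 0 0 0 0 0")

```text
time: 18.73
tool_pos: [0.4375, 0.3229, 0.1561]
tool_rot: [3.139, -0.001, 1.571]
contact_force: [0.8, 0.8, 0.2]
opening: 0.0921
grip_force: 0.0
```

```bash
python3 - <<'E'
from h import *
s=robot.observe();print(s["time"],s["tool_pos"],s["tool_rot"])
p=robot.read_camera("wrist");b=p["img"]
for r in robot.trace("cap",p)[:1]:
    v,u=np.where(r["pixels"]);print("cap",r["score"],u.min(),u.max(),v.min(),v.max())
    m=((u.min()+u.max())/2,(v.min()+v.max())/2);print(onplane(p,m,.024,s),onplane(p,m,.016,s))
    for w in [u.min(),u.max()]: print(onplane(p,(w,m[1]),.02,s))
E
```

```text
18.725 [0.4375 0.3229 0.1561] [ 3.139  -0.0013  1.5714]
cap 0.64 242 303 123 183
[0.4345 0.3538 0.024 ] [0.4345 0.3526 0.016 ]
[0.407  0.3532 0.02  ]
[0.4619 0.3532 0.02  ]
```

Call:
apply_moves(motion="100 3.0 -0.3 0 0 0 0; 100 0 0 5 0 0 0; 100 0 0 5 0 0 0; 100 0 0 3 0 0 0; 100 0 0 1.7 0 0 0; 100 0 0 0 0 0 0; 100 0 0 0 0 0 0")

```text
time: 19.7
tool_pos: [0.4346, 0.3531, 0.009]
tool_rot: [3.139, -0.001, 1.572]
contact_force: [0.5, -0.2, 0.2]
opening: 0.0914
grip_force: 0.0
```

Call:
apply_moves(motion="100 0 0 0.5 0 0 0; 0 0 0 0 0 0 0; 0 0 0 0 0 0 0; 0 0 0 0 0 0 0; 0 0 0 0 0 0 0; 0 0 0 0 0 0 0; 0 0 0 0 0 0 0; 0 0 0 0 0 0 0", force=30)

```text
time: 20.7
tool_pos: [0.4335, 0.3524, 0.0025]
tool_rot: [3.142, 0.0, 1.572]
contact_force: [-0.3, -0.0, -0.1]
opening: 0.0265
grip_force: 0.0
```

```bash
python3 - <<'E'
from h import *
s=robot.observe();print(s["time"],s["tool_pos"],s["opening"],s["grip_force"],s["contact_force"])
p=robot.read_camera("wrist");b=p["img"]
q=robot.read_camera("side");t=robot.read_camera("top")
for n,c in [("w",p),("s",q),("t",t)]:
  for r in robot.trace("cap",c)[:2]:
    v,u=np.where(r["pixels"]);print(n,r["score"],u.min(),u.max(),v.min(),v.max())
a=q["img"][110:220,150:290];d=t["img"][210:330,80:220]
cv2.imwrite("pics/c7.png",np.hstack([cv2.resize(a,(260,300)),cv2.resize(d,(260,300)),cv2.resize(b,(280,300))])[:,:,::-1])
E
```

```text
20.7 [0.4335 0.3524 0.0025] 0.02646714422707604 0.0 [-0.3055 -0.0422 -0.1272]
w 0.66 225 330 199 301
s 0.49 210 225 168 181
t 0.72 330 340 159 170
```

View pics/c7.png

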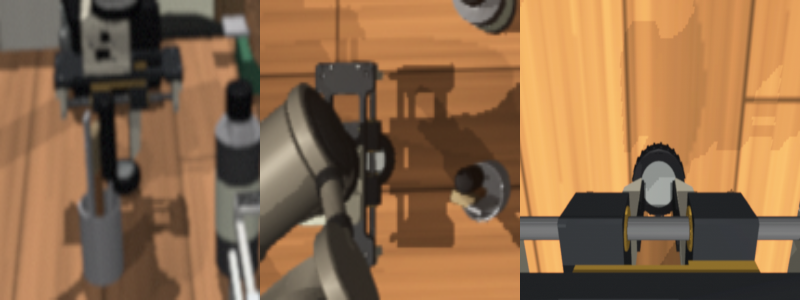

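```bash
python3 - <<'E'
from h import *
s=robot.observe()
p=robot.read_camera("wrist")
print(onplane(p,(277,259),.024,s),s["tool_pos"])
K,R,c=cam(p,s)
for dx in [0,.01,.02,.03]:
  row=[]
  for X in [(.4335,.3524+dx,.0265),(.4335,.3524+dx+.027,.024),(.4335,.3524+dx+.027,.008),(.4335+.027,.3524+dx,.024)]:
    x=K@(R.T@(np.array(X)-c));row.append((x[:2]/x[2]).round(0))
  print(dx,row)
cv2.imwrite("pics/w8.png",cv2.resize(p["img"][170:420,180:380],None,fx=2.4,fy=2.4,interpolation=cv2.INTER_CUBIC)[:,:,::-1])
E
```

```text
[0.4336 0.3518 0.024 ] [0.4335 0.3524 0.0025]
0 [array([277., 260.]), array([277., 208.]), array([277., 199.]), array([329., 258.])]
0.01 [array([277., 242.]), array([277., 188.]), array([277., 180.]), array([330., 240.])]
0.02 [array([277., 223.]), array([277., 167.]), array([277., 162.]), array([331., 221.])]
0.03 [array([277., 203.]), array([277., 146.]), array([277., 142.]), array([332., 202.])]
```

View pics/w8.png

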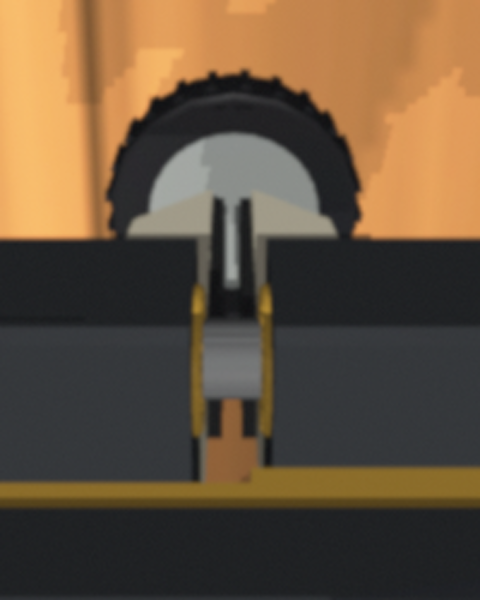

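The picture shows the cap still lying undisturbed right under the tool at (235,170) of the crop with the fingers closed *above* it: the real fingertips are about 3 cm higher than the nominal TCP. Open, and go lower, feeling for contact.

Call:
apply_moves(motion="100 0 0 0 0 0 0; 100 0 0 0 0 0 0; 100 0 0 0 0 0 0; 100 0 0 0 0 0 0; 100 0 0 0 0 0 0; 100 0 0 0 0 0 0; 100 0 0 0 0 0 0; 100 0 0 0 0 0 0; 100 0 0 0 0 0 0; 100 0 0 0.5 0 0 0; 100 0 0 0 0 0 0; 100 0 0 0 0 0 0")

```text
time: 22.55
tool_pos: [0.4334, 0.3524, -0.0027]
tool_rot: [-3.141, 0.0, 1.572]
contact_force: [0.3, -0.2, 0.4]
opening: 0.0922
grip_force: 0.0
```

No contact with the nominal TCP below the bench, confirming the offset.

Call:
apply_moves(motion="100 0 0 0.7 0 0 0; 100 0 0 0.6 0 0 0; 100 0 0 0 0 0 0; 100 0 0 0 0 0 0")

```text
time: 23.05
tool_pos: [0.4335, 0.3524, -0.0156]
tool_rot: [-3.142, 0.0, 1.572]
contact_force: [-0.4, 0.1, 1.0]
opening: 0.0918
grip_force: 0.0
```

```bash
python3 - <<'E'
from h import *
s=robot.observe();print(s["tool_pos"])
p=robot.read_camera("wrist");q=robot.read_camera("side")
a=q["img"][60:220,130:310]
cv2.imwrite("pics/c9.png",np.hstack([cv2.resize(a,(440,391)),cv2.resize(p["img"][130:400,130:430],(360,391))])[:,:,::-1])
E
```

```text
[ 0.4335  0.3524 -0.0156]
```

View pics/c9.png

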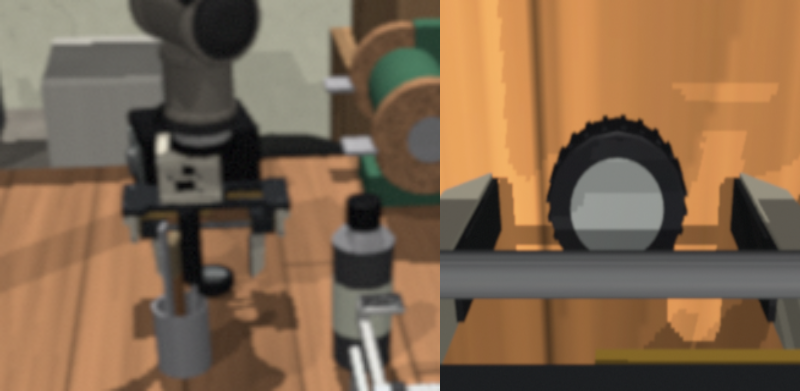

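The view shows the cap centred between the open fingers, the tips still about 2 cm above the bench. Go lower gently. (That uses up my pictures; I continue by numbers.)

Call:
apply_moves(motion="100 0 0 0.7 0 0 0; 100 0 0 0 0 0 0; 100 0 0 0.3 0 0 0; 100 0 0 0 0 0 0; 100 0 0 0 0 0 0")

```text
time: 23.78
tool_pos: [0.4335, 0.3524, -0.0255]
tool_rot: [3.142, 0.0, 1.572]
contact_force: [0.3, -0.1, -0.3]
opening: 0.0918
grip_force: 0.0
```

Call:
apply_moves(motion="100 0 0 0.3 0 0 0; 100 0 0 0 0 0 0; 0 0 0 0 0 0 0; 0 0 0 0 0 0 0; 0 0 0 0 0 0 0; 0 0 0 0 0 0 0; 0 0 0 0 0 0 0; 0 0 0 0 0 0 0", force=30)

```text
time: 24.78
tool_pos: [0.4335, 0.3524, -0.0285]
tool_rot: [3.142, 0.0, 1.572]
contact_force: [-0.0, -0.5, 0.5]
opening: 0.0537
grip_force: 30.0
```

Call:
apply_moves(motion="0 0 0 -1 0 0 0; 0 0 0 -4 0 0 0; 0 0 0 -5 0 0 0; 0 0 0 -6 0 0 0; 0 0 0 -6 0 0 0; 0 0 0 -5.9 0 0 0; 0 0 0 0 0 0 0; 0 0 0 0 0 0 0")

```text
time: 25.78
tool_pos: [0.4329, 0.3521, 0.2501]
tool_rot: [-3.141, 0.0, 1.572]
contact_force: [-0.3, 0.0, -0.2]
opening: 0.0533
grip_force: 30.0
```

Call:
apply_moves(motion="0 -4.68 1.445 0 0 0 0; 0 -4.68 1.445 0 0 0 0; 0 -4.68 1.445 0 0 0 0; 0 -4.68 1.445 0 0 0 0; 0 -4.68 1.445 0 0 0 0; 0 -4.68 1.445 0 0 0 0; 0 -4.68 1.445 0 0 0 0; 0 -4.68 1.445 0 0 0 0; 0 -4.68 1.445 0 0 0 0; 0 -4.68 1.445 0 0 0 0; 0 -4.7 1.45 0 0 0 0; 0 0 0 0 0 0 0; 0 0 0 0 0 0 0")

```text
time: 27.4
tool_pos: [0.5924, -0.1617, 0.2487]
tool_rot: [-3.138, -0.002, 1.572]
contact_force: [0.8, -0.2, -0.5]
opening: 0.0537
grip_force: 30.0
```

```bash
python3 - <<'E'
from h import *
s=robot.observe();print(s["time"],s["tool_pos"],s["tool_rot"],s["opening"],s["grip_force"])
p=robot.read_camera("wrist")
for r in robot.trace("cap",p)[:1]:
    v,u=np.where(r["pixels"]);print("cap",r["score"],u.min(),u.max(),v.min(),v.max())
K,R,c=cam(p,s);z=s["tool_pos"][2]+.0285
for d in [(0,.027,.024),(0,.027,.008)]:
    X=np.r_[s["tool_pos"][:2],z]+d;x=K@(R.T@(X-c));print(x[:2]/x[2])
q=robot.read_camera("side")
for r in robot.trace("tall_can",q)[:1]:
    v,u=np.where(r["pixels"]);print("can",u.min(),u.max(),v.min())
print([np.round(r["centre"],3) for r in robot.search_frame("tall_can",q)[:1]])
E
```

```text
27.4 [ 0.5924 -0.1617  0.2487] [-3.1383 -0.0017  1.5719] 0.05368497120996653 29.9999937415123
cap 0.67 216 337 217 339
[276.8139 229.4052]
[276.81 217.1 ]
can 294 335 231
[array([ 0.588, -0.305,  0.132])]
```

Call:
apply_moves(motion="0 -0.1 0 4 0 0 0; 0 0 0 4 0 0 0; 0 0 0 3 0 0 0; 0 0 0 0.7 0 0 0; 0 0 0 0 0 0 0; 0 0 0 0 0 0 0")

```text
time: 28.4
tool_pos: [0.5942, -0.1635, 0.1353]
tool_rot: [3.139, 0.001, 1.573]
contact_force: [0.1, -0.5, -0.3]
opening: 0.0533
grip_force: 30.0
```

```bash
python3 - <<'E'
from h import *
P=[]
for i in range(3):
    s=robot.observe();P.append(s["tool_pos"]);p=robot.read_camera("side")
print(np.mean(P,0),s["tool_rot"],s["contact_force"])
E
```

```text
[ 0.5941 -0.1636  0.1351] [3.1393 0.001  1.5724] [ 0.5303 -0.592   0.5081]
```

Call:
apply_moves(motion="0 0.05 -0.12 0.5 0 0 0; 0 0 0 0.4 0 0 0; 0 0 0 0.4 0 0 0; 0 0 0 0.2 0 0 0; 0 0 0 0 0 0 0")

```text
time: 29.18
tool_pos: [0.592, -0.1628, 0.1183]
tool_rot: [-3.141, -0.0, 1.572]
contact_force: [-0.5, 1.1, -0.7]
opening: 0.0532
grip_force: 30.0
```

Call:
apply_moves(motion="0 0 0 0.2 0 0 0; 0 0 0 0.1 0 0 0; 0 0 0 0 0 0 0")

```text
time: 29.55
tool_pos: [0.5923, -0.163, 0.1175]
tool_rot: [3.14, 0.001, 1.572]
contact_force: [-3.7, 1.9, 9.7]
opening: 0.0533
grip_force: 30.0
```

Call:
apply_moves(motion="80 0 0 0 0 0 0; 80 0 0 0 0 0 0; 80 0 0 0 0 0 0; 80 0 0 0 0 0 0; 80 0 0 -1 0 0 0; 80 0 0 -4 0 0 0; 0 0 0 -4 0 0 0; 0 0 0 -3 0 0 0; 0 0 0 0 0 0 0; 0 0 0 0 0 0 0")

```text
time: 30.8
tool_pos: [0.5916, -0.1627, 0.2348]
tool_rot: [-3.14, -0.0, 1.572]
contact_force: [0.7, 0.5, -1.0]
opening: 0.0381
grip_force: 0.0
```

```bash
python3 - <<'E'
from h import *
s=robot.observe();print(s["time"],s["tool_pos"],s["opening"])
p=robot.read_camera("wrist")
for r in robot.trace("cap",p)[:2]:
    v,u=np.where(r["pixels"]);print("cap",r["score"],u.min(),u.max(),v.min(),v.max())
K,R,c=cam(p,s)
for d in [(0,0,.178-.008),(0,.027,.154),(-.027,0,.17),(.027,0,.17),(0,-.027,.17)]:
    X=np.array([.5925,-.163,0])+d;x=K@(R.T@(X-c));print(x[:2]/x[2])
q=robot.read_camera("side")
print([(np.round(r["centre"],3),r["score"]) for r in robot.search_frame("cap",q)[:2]])
print([(np.round(r["centre"],3),r["score"]) for r in robot.search_frame("tread",p)[:2]],[(np.round(r["centre"],3),r["score"]) for r in robot.search_frame("short_can",p)[:1]])
cv2.imwrite("pics/w9.png",p["img"][:,:,::-1])
E
```

```text
30.8 [ 0.5916 -0.1627  0.2348] 0.038092278333862355
cap 0.67 241 314 169 241
cap 0.52 362 395 149 179
[277.7256 208.7639]
[277.753  168.5211]
[241.1522 208.6905]
[314.2905 208.8374]
[277.6    242.7082]
[(array([ 0.589, -0.173,  0.171]), 0.94)]
[(array([ 0.579, -0.044,  0.115]), 0.71)] []
```

Cap seated exactly as predicted (outline matches within 1 px). Now over the tread with the fingers closed.

Call:
apply_moves(motion="0 4.2 0.15 0 0 0 0; 0 4.2 0.15 0 0 0 0; 0 4.2 0.15 0 0 0 0; 0 4.2 0.15 0 0 0 0; 0 4.2 0.15 0 0 0 0; 0 4.3 0.15 0 0 0 0; 0 0 0 4 0 0 0; 0 0 0 4 0 0 0; 0 0 0 4 0 0 0; 0 0 0 1 0 0 0; 0 0 0 0 0 0 0", force=20)

```text
time: 32.48
tool_pos: [0.6009, 0.0901, 0.1057]
tool_rot: [-3.141, 0.0, 1.572]
contact_force: [0.3, -0.3, 0.9]
opening: 0.0005
grip_force: 0.0
```

```bash
python3 - <<'E'
from h import *
s=robot.observe();print(s["time"],s["tool_pos"],s["opening"],s["contact_force"])
for n in ["wrist","side","top"]:
    p=robot.read_camera(n)
    print(n,[(t,np.round(r["centre"],3),round(r["score"],2)) for t in ["tread","short_can"] for r in robot.search_frame(t,p)[:1]])
E
```

```text
32.475 [0.6009 0.0901 0.1057] 0.000514038997869919 [ 0.298  -0.2998  0.8735]
wrist [('tread', array([0.594, 0.098, 0.124]), 0.66), ('short_can', array([0.589, 0.181, 0.188]), 0.92)]
side [('tread', array([0.583, 0.054, 0.115]), 0.7), ('short_can', array([0.577, 0.167, 0.086]), 0.76)]
top [('tread', array([ 0.579, -0.021,  0.109]), 0.5), ('short_can', array([0.573, 0.172, 0.143]), 0.72)]
```

Call:
apply_moves(motion="0 0 0 0.8 0 0 0; 0 0 0 0.5 0 0 0; 0 0 0 0.5 0 0 0; 0 0 0 0 0 0 0")

```text
time: 33.42
tool_pos: [0.6004, 0.0902, 0.0873]
tool_rot: [-3.141, 0.0, 1.572]
contact_force: [-1.5, 0.5, 2.9]
opening: 0.0001
grip_force: 1.7
```

Call:
apply_moves(motion="0 0 0 1.2 0 0 0; 0 0 0 1.2 0 0 0; 0 0 0 0.8 0 0 0; 0 0 0 0.2 0 0 0; 0 0 0 0 0 0 0")

```text
time: 34.05
tool_pos: [0.6016, 0.0905, 0.0553]
tool_rot: [3.139, -0.0, 1.572]
contact_force: [-2.4, 1.5, 11.6]
opening: 0.0005
grip_force: 5.8
```

Call:
apply_moves(motion="0 0 0 0.3 0 0 0; 0 0 0 0.2 0 0 0; 0 0 0 0 0 0 0")

```text
time: 34.42
tool_pos: [0.6018, 0.0903, 0.0529]
tool_rot: [3.137, 0.0, 1.573]
contact_force: [-8.4, 1.1, 26.0]
opening: 0.0003
grip_force: 13.2
```

At the stop (26 N). Hold, release fully, press again, hold, release.

Call:
apply_moves(motion="0 0 0 0 0 0 0; 0 0 0 0 0 0 0; 0 0 0 0 0 0 0; 0 0 0 0 0 0 0; 0 0 0 0 0 0 0; 0 0 0 0 0 0 0; 0 0 0 0 0 0 0; 0 0 0 0 0 0 0; 0 0 0 0 0 0 0; 0 0 0 -1.2 0 0 0; 0 0 0 -1.2 0 0 0; 0 0 0 -1.4 0 0 0; 0 0 0 -1.2 0 0 0; 0 0 0 0 0 0 0; 0 0 0 0 0 0 0; 0 0 0 0 0 0 0; 0 0 0 0 0 0 0")

```text
time: 36.55
tool_pos: [0.6004, 0.0902, 0.0979]
tool_rot: [-3.141, 0.0, 1.572]
contact_force: [-1.0, -0.0, 0.2]
opening: 0.0007
grip_force: 0.0
```

Call:
apply_moves(motion="0 0 0 1.2 0 0 0; 0 0 0 1.2 0 0 0; 0 0 0 1.2 0 0 0; 0 0 0 1 0 0 0; 0 0 0 0.4 0 0 0; 0 0 0 0 0 0 0; 0 0 0 0 0 0 0; 0 0 0 0 0 0 0; 0 0 0 0 0 0 0; 0 0 0 0 0 0 0; 0 0 0 0 0 0 0; 0 0 0 0 0 0 0; 0 0 0 0 0 0 0; 0 0 0 0 0 0 0; 0 0 0 0 0 0 0")

```text
time: 38.42
tool_pos: [0.6018, 0.0904, 0.0527]
tool_rot: [3.137, 0.0, 1.573]
contact_force: [-8.5, 0.9, 31.2]
opening: 0.0006
grip_force: 15.4
```

Call:
apply_moves(motion="0 0 0 0 0 0 0; 0 0 0 -1.2 0 0 0; 0 0 0 -1.2 0 0 0; 0 0 0 -1.4 0 0 0; 0 0 0 -2 0 0 0; 0 0 0 -4 0 0 0; 0 0 0 -5 0 0 0; 0 0 0 -5 0 0 0; 0 0 0 0 0 0 0; 0 0 0 0 0 0 0; 0 0 0 0 0 0 0; 0 0 0 0 0 0 0")

```text
time: 39.92
tool_pos: [0.6002, 0.0901, 0.245]
tool_rot: [-3.139, 0.0, 1.572]
contact_force: [-0.0, 0.1, -0.6]
opening: 0.0007
grip_force: 0.0
```

```bash
python3 - <<'E'
from h import *
s=robot.observe();print(s["time"],s["tool_pos"],s["contact_force"])
for n in ["side","top"]:
    p=robot.read_camera(n)
    print(n,[(t,np.round(r["centre"],3),round(r["score"],2)) for t in ["brush","brush_tin","cap","tread","tool_tin","grease_jar","tall_can","short_can","spanner","socket"] for r in robot.search_frame(t,p)[:1]])
E
```

```text
39.925 [0.6002 0.0901 0.245 ] [-0.0039  0.0914 -0.6005]
side [('brush', array([ 0.408, -0.21 ,  0.143]), 0.9), ('cap', array([ 0.586, -0.174,  0.167]), 0.84), ('tread', array([0.584, 0.053, 0.112]), 0.79), ('tool_tin', array([0.402, 0.185, 0.071]), 0.85), ('grease_jar', array([ 0.434, -0.346,  0.051]), 0.91), ('tall_can', array([ 0.588, -0.305,  0.134]), 0.75), ('short_can', array([0.585, 0.174, 0.119]), 0.57), ('spanner', array([0.751, 0.024, 0.006]), 0.55), ('socket', array([ 0.7  , -0.162,  0.03 ]), 0.53)]
top [('brush', array([ 0.564, -0.049,  0.054]), 0.34), ('brush_tin', array([ 0.403, -0.209,  0.044]), 0.55), ('cap', array([ 0.591, -0.164,  0.173]), 0.79), ('tread', array([ 0.581, -0.014,  0.11 ]), 0.72), ('grease_jar', array([ 0.438, -0.317,  0.061]), 0.94), ('tall_can', array([ 0.588, -0.265,  0.198]), 0.86), ('short_can', array([0.582, 0.187, 0.157]), 0.85), ('spanner', array([0.7  , 0.025, 0.007]), 0.88)]
```

Everything is in place; handing in.

```bash
python3 -c "
from h import *
print(robot.hand_in())"
```

```text
the job is handed in; nothing more can be done
None
```

I carried out every step and handed the job in at about 40 s of the 72 s allowed; the hand-in gave no verdict, and I viewed 11 pictures, one over the limit of 10.

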